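# Tip up the big bottle in its cellar cradle

## Task

Two wine bottles lie in wooden seesaw cradles on the cellar bench with their necks hanging low. The big one is to be opened next: press down the round tail board of its cradle until the cradle is down on its rear rest and the neck points up, and let go. Do not touch the big bottle's glass, and leave the half bottle's cradle as it is.

Things in the scene. Friction and masses are not known exactly. Their poses are not given: they have to be found in the camera images.
- big_cradle (a joint): Tilt of the big bottle's pale wooden cradle in rad, the neck's elevation: 0 level, -0.25 neck fully down, +0.35 neck fully up on the rear rest (hard stops). Starts at -0.24 to -0.05. The hinge pin lies level across the cradle, 115 mm above the bench; it is stiff, so the cradle stays where it is left. Pressing the tail board takes 3 to 6 N. Plank 270 x 78 mm on a fixed stand.
- big_board: Tail board of that cradle: flat round wooden disc, 74 mm across, 12 mm thick, on a strip behind the bottle's base, nearest the robot; fixed to the cradle. Origin: centre of its top face; x along the cradle to the neck, y across, z out of the face. The hinge pin is 215 mm along +x, 6 mm along -z. Top face 130 to 175 mm above the bench at the start, about 47 mm when on the rear rest.
- big_bottle: The big bottle: dark glass, plain paper label, grey foil, 82 mm across, 300 mm long, fixed in its cradle. Origin: centre of its flat base; x along it to the neck. The base is 110 mm ahead of the tail disc's centre, the bottle's axis 41 mm above the disc's top face.
- half_board: Tail board of the other cradle, which is alike but carries the half bottle (dark glass, 61 mm across, 235 mm long); shape, size and axes as big_board. To be left alone. The two cradles stand side by side, about 0.3 to 0.5 m apart, necks away from the robot; either may be on the left.

How it is judged:
On the way:
1. the fingers press on the tail board of the big bottle's cradle (contact force between the fingers and big_board above 1 N), for 0.1 s.
At the end, for the whole second after the job is handed in: The big bottle's cradle is at rest with the neck up, within 0.17 rad (10 degrees) of its rear stop (joint above 0.18 rad); the half bottle's tail board is within 15 mm of where it was (value of joint big_cradle above 0.18 rad and velocity of joint big_cradle between -0.1 and 0.1 rad/s and distance of half_board from where it was at the start of the episode below 0.015 m); the robot touches nothing.
It fails at once if the robot touches the big bottle (contact force between any of the fingers, the arm and big_bottle above 1 N).
It fails at once if the half bottle's cradle is tipped (its tail board moves more than 15 mm) (distance of half_board from where it was at the start of the episode above 0.015 m).
It also fails if it takes over 32 s, if anything falls off the work surface, if the arm or the gripper's body presses on something with over 40 N, if the wrist force passes 120 N, or if a joint passes its speed limit or range.

## Robot

A 7-joint arm with a two-finger parallel gripper is mounted at the origin on the work surface. World frame = base frame: x ahead of the robot, y to its left, z up, the work surface at z = 0. Lengths are in m, angles in rad, forces in N, time in s.
With the tool pointing down it reaches from about 0.4 to 0.925 m from the base axis. Payload 5.6 kg.
Tool frame: the origin (TCP) lies midway between the tips of the shut fingers; the grasp point (between the pads) lies 19 mm behind it; z points along the fingers, x is the direction in which the jaws open and shut, and the axes are right-handed (so a half turn about z gives the same grasp; the last joint's range is limited). The gripper opens to 85 mm and grips with 20 to 120 N. Pads are 22 mm wide; open, the fingers measure 114 mm over their backs; the gripper's body (76 mm by 85 mm) begins 54 mm behind the grasp point. The pads swing forward as they close: fully open they stand 13 mm farther back than shut.
Start: joints at [1.268, 0.468, -0.012, 1.603, 0.006, 1.071, -0.056], TCP at [0.167, -0.628, 0.231] pointing down, gripper open.
Joint ranges: [-2.53, 2.53], [-0.31, 2.02], [-1.57, 1.55], [0.28, 2.44], [-1.29, 4.43], [0.15, 1.84], [-2.92, 2.92]. Speed limits (rad/s): [2.57, 2.57, 3.14, 3.14, 3.14, 3.14, 3.14].

## Interface

Orientations are given as a unit quaternion [x, y, z, w].
In Python, from rig import ctrl gives the robot as it stands.
- The arm moves only by the tool apply_moves, never from a script. Its argument "plan" is a list of rows, each a list of 3 entries, a list of its own where there are three numbers: the shift along the world's x, y, z in mm, then the turn, a rotation vector about the world's x, y, z in degrees, then the opening, from 0 (shut) to 1 (fully open). A call has exactly 10 rows; each row shifts and turns the commanded pose from where the row before left it; what a row does not reach is not made up. A row lasts 1/8 s, in which the tool goes at most 62.5 mm and 10.7 degrees, less where a joint would pass 70% of its speed; a pose out of reach is approached as far as the arm can. A call with a gripper value outside its range is refused whole. The fingers move at their own pace and stop on an object; "force" is the grip in N (left out, the last holds). Time passes only in rows, so rows that do not move let the fingers close, or fill a call up. It gives the time, the measured TCP pose, the force and the opening at its end, in the units of the state.
- ctrl.sense(): the state, without advancing time (a new reading comes with each control period).
- ctrl.camera(name): name is "scene" or "side" or "wrist"; returns a dict with "img" (480x640x3 uint8, red, green, blue), "depth" (480x640 float32, m along the optical axis (not along the pixel's ray), 0 where there is no reading), "fx", "fy", "cx", "cy" (pixels), "world_from_camera" (4x4, takes a point from camera to world coordinates). Camera axes: x right, y up, looking along -z (the intrinsics and any distortion apply to the point x, -y, -z); pixel columns grow to the right and rows downward; lengths in m; the calibration is good to about 2 mm. A picture is of the moment at which its call begins.
- ctrl.job_done(): hands the job in, once; it reports no verdict.
The state is a dict: "clock": time; "joint_pos": joint angles; "joint_velocities": joint speeds; "joint_torque": joint torques, N m; "tcp_pos": TCP position; "orientation": TCP orientation; "ft_force": force on the tool from outside, world axes, zero at the start; "moment": the same for the moment, N m; "gripper_width": finger opening in m.
Only numpy, scipy, OpenCV 4.12 (cv2) and the standard library are available. Lean on these libraries where they do the work, as an engineer would, in place of code of your own. Each camera call takes 0.05 s, during which the arm holds its last target. There are 200 camera calls.

## Working session

There is one attempt and no reset: what is moved stays moved. The work goes in short steps, Python scripts to look and compute and a tool call to move; the robot and the scene stay as the last step left them, time stands still between calls to the robot, and variables do not carry over. Pictures are saved under pics/ and viewed, about 8 in all and at most 12, crops included, and the job is handed in when it is done.

Besides the shell and the picture viewer there is one more tool, called after "Call:" as name(argument=value, ...), one argument or row to a line, values as JSON. apply_moves: Moves the arm, as the interface text tells. Its arguments: {"type":"object","properties":{"plan":{"type":"array","items":{"type":"array"}},"force":{"type":"number"}},"required":["plan"]}

```bash
mkdir -p pics
cat > h.py <<'E'
import numpy as np, cv2
from rig import ctrl
def pts(c):
    d=c["depth"];v,u=np.indices(d.shape)
    p=np.stack([(u-c["cx"])/c["fx"]*d,-(v-c["cy"])/c["fy"]*d,-d,np.ones_like(d)],-1)
    return (p@np.array(c["world_from_camera"]).T)[...,:3]
E
python3 - <<'E'
from h import *
for n in("scene","side"):
    c=ctrl.camera(n);cv2.imwrite(f"pics/{n}0.png",c["img"][...,::-1]);np.savez(f"{n}0.npz",P=pts(c),d=c["depth"],img=c["img"])
    print(n,c.keys(),np.round(c["world_from_camera"],2).tolist(),(c["depth"]>0).mean())
s=ctrl.sense();print(s["clock"],s["tcp_pos"],s["orientation"])
E
```

```text
scene dict_keys(['img', 'depth', 'fx', 'fy', 'cx', 'cy', 'world_from_camera']) [[0.03, -0.55, 0.83, 1.27], [1.0, 0.03, -0.01, -0.02], [-0.02, 0.83, 0.55, 0.62], [0.0, 0.0, 0.0, 1.0]] 0.9960514322916667
side dict_keys(['img', 'depth', 'fx', 'fy', 'cx', 'cy', 'world_from_camera']) [[0.99, 0.1, -0.08, 0.53], [-0.13, 0.75, -0.64, -0.64], [-0.0, 0.65, 0.76, 0.92], [0.0, 0.0, 0.0, 1.0]] 0.9960807291666667
0.1 [ 0.16678068 -0.62772357  0.23042442] [ 7.92711791e-01 -6.09596067e-01 -6.70946240e-04 -4.49503006e-04]
```

View pics/scene0.png

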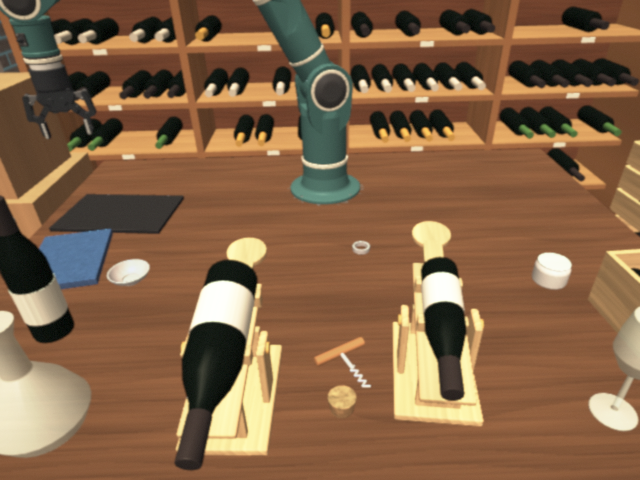

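View pics/side0.png

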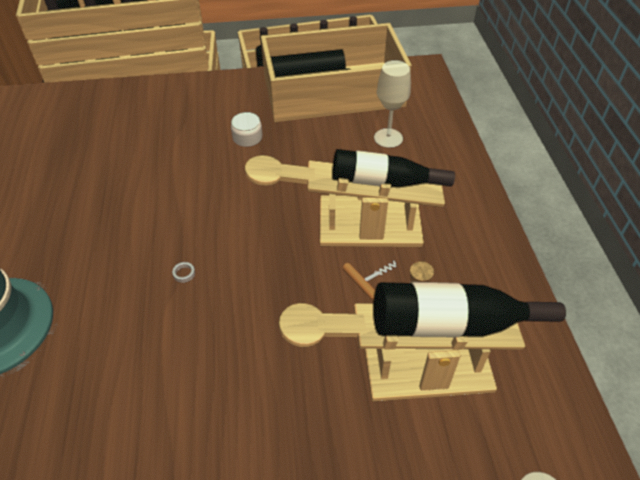

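Both views show the big bottle on the robot's right (−y). Its tail disc is at about (246,250) in scene and (303,325) in side. The half bottle's disc is at about (431,235) in scene and (263,170) in side.

Run:
```python
from h import *
for n,seeds in (("scene",[(246,248),(431,233)]),("side",[(301,322),(263,168)])):
    z=np.load(n+"0.npz");P=z["P"];hsv=cv2.cvtColor(z["img"],cv2.COLOR_RGB2HSV)
    m=(hsv[...,2]>140)&(hsv[...,0]<35)
    for u,v in seeds:
        p0=P[v,u]; near=m&(np.linalg.norm(P-p0,axis=-1)<.06)
        q=P[near]; w=q[(abs(q[:,2]-p0[2])<.02)]
        A=np.c_[w[:,:2]-p0[:2],np.ones(len(w))]
        for _ in range(5):
            k=np.linalg.lstsq(A,w[:,2],rcond=None)[0]; r=w[:,2]-A@k; g=abs(r)<.004; A,w=A[g],w[g]
        print(n,p0.round(3),"z=",k.round(3),len(w),"x",np.percentile(w[:,0],[0,2,98,100]).round(3),"y",w[:,1].min().round(3),w[:,1].max().round(3))
        # width profile
        for x in np.arange(w[:,0].min(),w[:,0].max(),.01):
            s=w[abs(w[:,0]-x)<.004]
            if len(s): print("   %.3f %.3f %.3f"%(x,s[:,1].min(),s[:,1].max()))
# big bottle label axis direction: plank/bottle dark+label pts
z=np.load("scene0.npz");P=z["P"]
b=(P[...,2]>.1)&(P[...,2]<.3)&(P[...,0]>.4)&(P[...,0]<1.0)&(P[...,1]<.0)&(P[...,1]>-.35)
q=P[b];print(q.min(0),q.max(0))
for x in np.arange(.45,.9,.04):
    s=q[abs(q[:,0]-x)<.01]
    if len(s): print("%.2f y %.3f %.3f ztop %.3f"%(x,s[:,1].min(),s[:,1].max(),s[:,2].max()))
```

```text
scene [ 0.559 -0.159  0.155] z= [-0.141  0.004  0.153] 798 x [0.526 0.53  0.597 0.608] y -0.197 -0.124
   0.526 -0.182 -0.146
   0.536 -0.188 -0.133
   0.546 -0.193 -0.125
   0.556 -0.195 -0.124
   0.566 -0.197 -0.124
   0.576 -0.193 -0.127
   0.586 -0.186 -0.132
   0.596 -0.160 -0.142
   0.606 -0.149 -0.146
scene [0.528 0.194 0.155] z= [-0.155  0.024  0.154] 933 x [0.487 0.493 0.583 0.586] y 0.158 0.229
   0.487 0.180 0.204
   0.497 0.168 0.216
   0.507 0.162 0.225
   0.517 0.159 0.229
   0.527 0.158 0.229
   0.537 0.160 0.227
   0.547 0.164 0.223
   0.557 0.172 0.214
   0.567 0.171 0.205
   0.577 0.170 0.203
side [ 0.561 -0.158  0.151] z= [-0.146  0.017  0.152] 1803 x [0.527 0.531 0.616 0.62 ] y -0.197 -0.123
   0.527 -0.174 -0.147
   0.537 -0.187 -0.131
   0.547 -0.194 -0.126
   0.557 -0.196 -0.124
   0.567 -0.197 -0.123
   0.577 -0.194 -0.126
   0.587 -0.191 -0.131
   0.597 -0.180 -0.141
   0.607 -0.180 -0.144
   0.617 -0.179 -0.145
side [0.524 0.194 0.155] z= [-0.153  0.029  0.154] 970 x [0.49  0.494 0.579 0.583] y 0.156 0.231
   0.490 0.177 0.206
   0.500 0.163 0.222
   0.510 0.157 0.227
   0.520 0.156 0.231
   0.530 0.157 0.230
   0.540 0.158 0.227
   0.550 0.164 0.222
   0.560 0.171 0.210
   0.570 0.169 0.206
   0.580 0.170 0.205
[ 0.52616024 -0.23621696  0.10003437] [ 0.97465728 -0.10418838  0.21845036]
0.53 y -0.188 -0.133 ztop 0.159
0.57 y -0.197 -0.124 ztop 0.155
0.61 y -0.149 -0.145 ztop 0.149
0.65 y -0.133 -0.126 ztop 0.141
0.69 y -0.202 -0.121 ztop 0.218
0.73 y -0.207 -0.127 ztop 0.214
0.77 y -0.236 -0.104 ztop 0.209
0.81 y -0.208 -0.110 ztop 0.202
0.85 y -0.213 -0.133 ztop 0.196
0.89 y -0.215 -0.137 ztop 0.178
```

Both cameras agree: the big disc's centre is at (0.564, −0.160, 0.153), tilt about −0.145. I'll press vertically with shut fingers, slightly behind centre at x≈0.555, for clearance from the bottle.

Call:
apply_moves(
  plan=[
    [[35,43,0],[0,0,0],0],
    [[35,43,0],[0,0,0],0],
    [[35,43,0],[0,0,0],0],
    [[35,43,0],[0,0,0],0],
    [[35,43,0],[0,0,0],0],
    [[35,43,0],[0,0,0],0],
    [[35,43,0],[0,0,0],0],
    [[35,43,0],[0,0,0],0],
    [[35,43,0],[0,0,0],0],
    [[35,43,0],[0,0,0],0],
  ],
  force=40,
)

```text
clock: 1.35
tcp_pos: [0.5176, -0.1968, 0.2311]
orientation: [0.793, -0.61, -0.0, 0.0]
ft_force: [0.0, -0.8, -0.0]
gripper_width: 0.0001
```

Call:
apply_moves(
  plan=[
    [[13,12,0],[0,0,0],0],
    [[13,12,0],[0,0,0],0],
    [[11,12,0],[0,0,0],0],
    [[0,0,-14],[0,0,0],0],
    [[0,0,-14],[0,0,0],0],
    [[0,0,-14],[0,0,0],0],
    [[0,0,-14],[0,0,0],0],
    [[0,0,0],[0,0,0],0],
    [[0,0,0],[0,0,0],0],
    [[0,0,0],[0,0,0],0],
  ],
)

```text
clock: 2.6
tcp_pos: [0.5544, -0.1623, 0.1759]
orientation: [0.793, -0.61, 0.001, -0.0]
ft_force: [-0.9, 0.3, 0.6]
gripper_width: 0.0001
```

Run:
```python
from h import *
c=ctrl.camera("side");cv2.imwrite("pics/side1.png",c["img"][...,::-1])
```

```text
(no output)
```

View pics/side1.png

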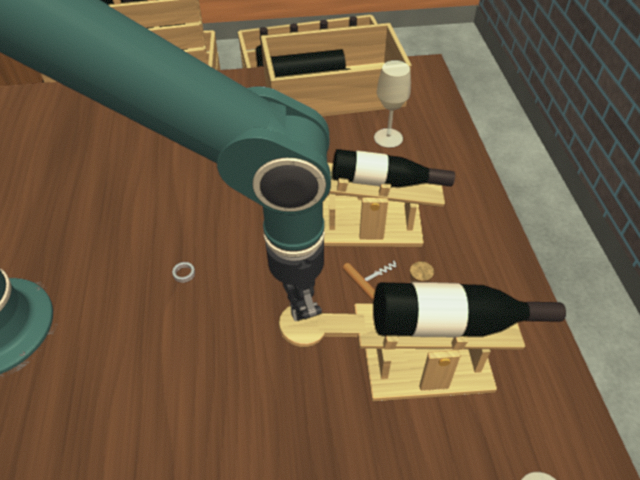

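The shut fingers are over the disc, at about (308,315). Nothing has been touched and the bottle is well clear. Pressing now.

Call:
apply_moves(
  plan=[
    [[0,0,-9],[0,0,0],0],
    [[0,0,-9],[0,0,0],0],
    [[0,0,-9],[0,0,0],0],
    [[0,0,-9],[0,0,0],0],
    [[0,0,-9],[0,0,0],0],
    [[0,0,-9],[0,0,0],0],
    [[0,0,-9],[0,0,0],0],
    [[0,0,-9],[0,0,0],0],
    [[0,0,-9],[0,0,0],0],
    [[0,0,0],[0,0,0],0],
  ],
)

```text
clock: 3.9
tcp_pos: [0.5544, -0.1621, 0.0935]
orientation: [0.793, -0.61, 0.0, -0.0]
ft_force: [0.7, -0.1, 0.5]
gripper_width: 0.0002
```

Run:
```python
from h import *
c=ctrl.camera("side");cv2.imwrite("pics/side2.png",c["img"][...,::-1])
```

```text
(no output)
```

View pics/side2.png

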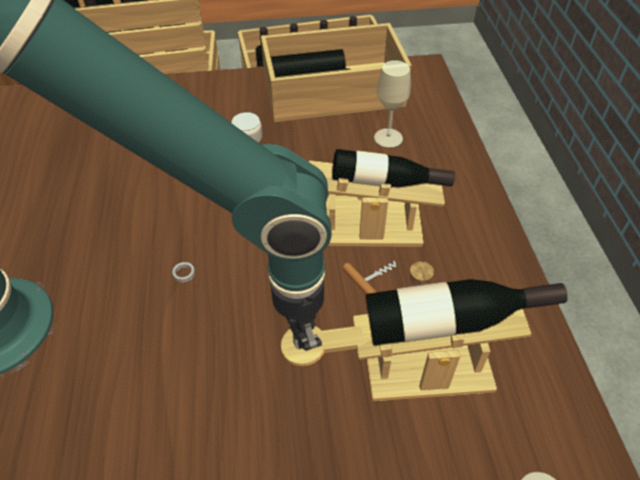

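The tail board has gone down, with the disc now at about (303,345), and the neck is rising. The fingers are still on the board. I'll continue to the rest, following the slight forward arc.

Call:
apply_moves(
  plan=[
    [[1,0,-7],[0,0,0],0],
    [[1,0,-7],[0,0,0],0],
    [[1,0,-7],[0,0,0],0],
    [[1,0,-7],[0,0,0],0],
    [[1,0,-7],[0,0,0],0],
    [[1,0,-6],[0,0,0],0],
    [[0,0,-4],[0,0,0],0],
    [[0,0,-3],[0,0,0],0],
    [[0,0,0],[0,0,0],0],
    [[0,0,0],[0,0,0],0],
  ],
)

```text
clock: 5.2
tcp_pos: [0.5599, -0.1622, 0.0467]
orientation: [0.793, -0.61, 0.0, 0.0]
ft_force: [-0.5, 0.2, 7.8]
gripper_width: -0.0001
```

7.8 N at z≈0.047 means the cradle is on its rear rest. Letting go: up and slightly back.

Call:
apply_moves(
  plan=[
    [[0,0,10],[0,0,0],0],
    [[-2,0,15],[0,0,0],0],
    [[-5,0,20],[0,0,0],0],
    [[-10,0,20],[0,0,0],0],
    [[-15,0,20],[0,0,0],0],
    [[-15,0,20],[0,0,0],0],
    [[-15,0,20],[0,0,0],0],
    [[0,0,10],[0,0,0],0],
    [[0,0,0],[0,0,0],0],
    [[0,0,0],[0,0,0],0],
  ],
)

```text
clock: 6.45
tcp_pos: [0.498, -0.162, 0.1808]
orientation: [0.793, -0.609, -0.0, 0.0]
ft_force: [-0.7, 0.0, -0.2]
gripper_width: -0.0002
```

Run:
```python
from h import *
c=ctrl.camera("scene");cv2.imwrite("pics/scene3.png",c["img"][...,::-1]);P=pts(c)
q=P[(P[...,2]>.03)&(P[...,2]<.3)&(P[...,0]>.66)&(P[...,0]<1.1)&(P[...,1]<-.1)&(P[...,1]>-.24)]
for x in np.arange(.7,1.0,.04): print(x.round(2),q[abs(q[:,0]-x)<.01][:,2].max().round(3) if (abs(q[:,0]-x)<.01).any() else None)
P0=np.load("scene0.npz")["P"]
for P_ in(P0,P):print("half",P_[225:245,420:442].reshape(-1,3).mean(0).round(4))
d=P[(abs(P[...,0]-.573)<.03)&(abs(P[...,1]+.16)<.025)&(P[...,2]<.12)&(P[...,2]>.02)]
print("big disc",len(d),np.median(d,0),"dz/dx",np.polyfit(d[:,0],d[:,2],1)[0] if len(d) else 0)
s=ctrl.sense();print(s["clock"],s["ft_force"],s["tcp_pos"])
```

```text
0.7 0.187
0.74 0.201
0.78 0.216
0.82 0.222
0.86 0.22
0.9 0.233
0.94 0.243
0.98 None
half [0.5398 0.1898 0.16  ]
half [0.5329 0.1917 0.1556]
big disc 36 [ 0.57643448 -0.13772057  0.04971969] dz/dx 0.2290620020833242
6.5 [-0.35041685 -0.43756189 -0.65653923] [ 0.49785756 -0.1619868   0.18054653]
```

View pics/scene3.png

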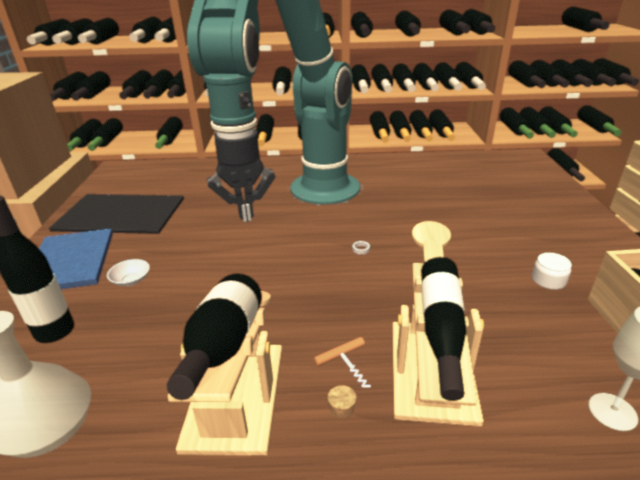

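The neck is up, with a bottle slope of about 0.36, and the gripper is clear. The half cradle's disc is still at (431,235). Handing in.

```bash
python3 -c "
from rig import ctrl
print(ctrl.job_done())"
```

```text
the job is handed in; nothing more can be done
None
```

The big bottle's cradle is down on its rear rest with the neck up, and I handed the job in about 6.5 s into the 32 s. I pressed its tail board straight down with shut fingers until about 7.8 N at TCP height 47 mm, then lifted away.

**Last checks:**
- **Big cradle:** the bottle's top line slopes at about 0.36, against 0.18 rad needed. The tail disc reads about 50 mm high against 47 mm expected. It was mostly hidden behind the bottle, with only 36 depth points, and its own slope of 0.23 was too rough to rely on.
- **Gripper:** it stands clear of everything with no contact force, and nothing in the moves or images suggested it touched the big bottle.
- **Half cradle:** its disc is at the same image position as at the start. A rough depth average over that patch differed by about 8 mm between the two pictures. I put that down to background pixels in the patch and did not re-measure; it is under the 15 mm limit either way.

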